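# Turn the sample flags over

## Task

The blue-capped sample is finished and the white-capped one is next. First flip the flag beside the blue-capped vial over its hinge until it lies flat showing its red face, and only then flip the flag beside the white-capped vial over until it lies flat showing its green face. Do it all by pushing with the fingertips (pressing down a flag's short black tab raises its panel): do not take a flag between the fingers, and leave the vials and everything else standing where they are.

Things in the scene. Friction and masses are not known exactly. Their poses are not given: they have to be found in the camera images.
- stand_blue: Fixed grey stand of the blue-capped vial; the two stands are alike and either may be on the left. Base 124 x 118 x 8 mm (y -43 to 75). Origin on the bench under the middle of the hinge; x away from the robot (turned up to 17 degrees), y along the hinge, z up. Cheeks at y +-36 mm, 18 mm long in x, 57 mm high, carry the hinge. The vial's cup, 34 mm across, 14 mm high, is at y +56 mm.
- flag_blue_hinge (a point): Middle of the hinge axis of the flag beside the blue-capped vial, fixed to its stand 50 mm above the bench; axes as the stand's.
- flag_blue (a joint): Flag beside the blue-capped vial. 0: panel level on the stand's -x side (to the robot), red face up; 1.57: upright; 3.14: level on the +x side, green up. Stops at 0 and 3.14. Stiff hinge (0.03 N m friction): it stays where left and must be pushed right down. At the start it shows green (lies on the +x side). It may start 0.2 rad short of its stop.
- flag_blue_panel (a point): Middle of the panel of the blue-capped vial's flag, 32.5 mm from the hinge axis. Panel 56 mm wide (along the hinge), 5 mm thick, from 8 to 55 mm off the axis, white-edged, red one face, green the other. x from the free edge to the hinge, y along the hinge, z out of the red face.
- flag_blue_tab (a point): On the short black tab of the blue-capped vial's flag, opposite the panel and rigid with it, 20 mm from the hinge axis. Tab 28 mm wide, 5 mm thick, ends 30 mm from the axis. Pressed down (2 to 3 N; 39 mm free below it), it tilts the panel up on the other side. Axes as the panel's.
- stand_white: Fixed grey stand of the white-capped vial; the two stands are alike and either may be on the left. Base 124 x 118 x 8 mm (y -43 to 75). Origin on the bench under the middle of the hinge; x away from the robot (turned up to 17 degrees), y along the hinge, z up. Cheeks at y +-36 mm, 18 mm long in x, 57 mm high, carry the hinge. The vial's cup, 34 mm across, 14 mm high, is at y +56 mm.
- flag_white_hinge (a point): Middle of the hinge axis of the flag beside the white-capped vial, fixed to its stand 50 mm above the bench; axes as the stand's.
- flag_white (a joint): Flag beside the white-capped vial. 0: panel level on the stand's -x side (to the robot), red face up; 1.57: upright; 3.14: level on the +x side, green up. Stops at 0 and 3.14. Stiff hinge (0.03 N m friction): it stays where left and must be pushed right down. At the start it shows red (lies on the -x side). It may start 0.2 rad short of its stop.
- flag_white_panel (a point): Middle of the panel of the white-capped vial's flag, 32.5 mm from the hinge axis. Panel 56 mm wide (along the hinge), 5 mm thick, from 8 to 55 mm off the axis, white-edged, red one face, green the other. x from the free edge to the hinge, y along the hinge, z out of the red face.
- flag_white_tab (a point): On the short black tab of the white-capped vial's flag, opposite the panel and rigid with it, 20 mm from the hinge axis. Tab 28 mm wide, 5 mm thick, ends 30 mm from the axis. Pressed down (2 to 3 N; 39 mm free below it), it tilts the panel up on the other side. Axes as the panel's.
- vial_blue: Loose vial with a blue cap, 23 mm across, 52 mm tall, standing upright in the cup of its stand (its foot 8 mm above the bench). Origin: centre of its foot, z up.
- vial_white: Loose vial with a white cap, 23 mm across, 52 mm tall, standing upright in the cup of its stand (its foot 8 mm above the bench). Origin: centre of its foot, z up.
- tip_box: Blue pipette tip box with clear lid, 84 x 118 x 63 mm, behind the stands; bystander. Origin: centre of its underside, z up.
- beaker: Small empty glass beaker, 46 mm across, 56 mm tall, behind the stands; bystander. Origin: centre of its underside, z up.
- bench_timer: White bench timer, 60 x 66 x 21 mm, front right; bystander. Origin: centre of its underside, z up.
- forceps: Steel forceps lying front left, 133 mm long, 9 mm high; bystander. Origin: centre of its underside, z up.
- masking_tape: Roll of beige masking tape lying flat, 96 mm across, 25 mm high, back left; bystander. Origin: centre of its underside, z up.
Mind the look-alikes: they are no part of the job. Leave any yellow look-alike of the vial_white alone.

How it is judged:
By the outcome, as a careful person would: the job done as asked, in the order asked, and still so for the second after the job is handed in, with the robot touching nothing.
It also fails if it takes over 54 s, if anything falls off the work surface, if the arm or the gripper's body presses on something with over 40 N, if the wrist force passes 120 N, or if a joint passes its speed limit or range.

## Robot

A 6-joint arm with a two-finger parallel gripper is mounted at the origin on a cart in front of the work surface, level with it; the furniture and walls round the work are solid. World frame = base frame: x ahead of the robot, y to its left, z up, the work surface at z = 0. Lengths are in m, angles in rad, forces in N, time in s.
With the tool pointing down it reaches from about 0.35 to 0.775 m from the base axis. Payload 5.5 kg.
Tool frame: the origin (TCP) lies on the centre line of the jaws, within the pads' length; the fingertips stand r.finger_overhang ahead of it and the grasp point (between the pads) lies 8 mm behind it (r.finger_overhang is the distance from the TCP to the fingertips, in m); x points along the fingers, y is the direction in which the jaws open and shut, and the axes are right-handed (so a half turn about x gives the same grasp; the last joint's range is limited). The gripper opens to 85 mm and grips with 20 to 120 N. Pads are 22 mm wide; open, the fingers measure 114 mm over their backs; the gripper's body (76 mm by 85 mm) begins 54 mm behind the grasp point. The pads swing forward as they close: fully open they stand 13 mm farther back than shut.
Start: joints at [-1.487, 0.313, 0.046, 1.304, 0, 1.431], TCP at [0.128, -0.561, 0.242] pointing down, gripper open.
Joint ranges: [-2.76, 2.76], [-0.86, 1.69], [-1.03, 1.26], [-2.2, 2.34], [-1.47, 1.5], [-3.14, 3.14]. Speed limits (rad/s): [2.57, 2.57, 3.14, 3.14, 3.14, 3.14].

## Interface

Orientations are given as a rotation vector (axis times angle).
In Python, from station import r, optics gives the robot as it stands.
- The arm moves only by the tool drive_tool, never from a script. Its arguments are lists of equal length, an entry for each row: "fingers": the gripper's target within -1 to 1 (fully open at 1, half-way at 0, shut at -1); "delta_pos": the shift along the tool's x, y, z in mm, a list of three; "roll": the turn about the tool's x in degrees. In form: {"fingers": [fingers, ...], "delta_pos": [[x, y, z], ...], "roll": [roll, ...]}. A call has 1 to 12 rows; each row shifts and turns the commanded pose from where the row before left it, along the tool's axes as they then stand; what a row does not reach is not made up. A row lasts 1/8 s, in which the tool goes at most 62.5 mm and 10.7 degrees, less where a joint would pass 70% of its speed; a pose out of reach is approached as far as the arm can. A call with a gripper value outside its range is refused whole. The fingers move at their own pace and stop on an object; "newtons" is the grip in N (left out, the last holds). Time passes only in rows, so rows that do not move let the fingers close. It gives the time, the measured TCP pose, the force and the opening at its end, in the units of the state.
- r.get_state(): the state, without advancing time (a new reading comes with each control period).
- optics.read_camera(name): name is "scene" or "top" or "wrist"; returns a dict with "img" (384x512x3 uint8, red, green, blue), "fx", "fy", "cx", "cy" (pixels), "k1" (the pictures are not rectified: a ray, as slopes to the right and down, at radius r is drawn at 1 + k1 r^2 times it, then the intrinsics apply), "origin" and "orientation" of the camera in the world; the wrist camera has in their place "tool_from_camera" (4x4, takes a point from camera to tool coordinates, whose origin is the TCP and whose axes are the tool frame's). Camera axes: x right, y down, z forward; pixel columns grow to the right and rows downward; lengths in m; the calibration is good to about 2 mm. A picture is of the moment at which its call begins: read the wrist's pose just before it. There is no depth.
- r.hand_in(): hands the job in, once; it reports no verdict.
Trained networks look in the newest picture that a camera, given by its name, has taken for a name from the list of things; names that differ only in an ending like _2 or _b are one class to them, and where a whole thing is asked for, a point or a joint stands for the part that bears it (a point fixed in the world has none). Each returns a list of dicts, best first, with "p" (0 to 1); they miss things now and then, are a little off and sometimes report something else, mostly with a low value. They report only what shows in the picture. A call takes as long as a camera call. They do not tell look-alikes from the thing itself.
- optics.recognise(camera, query): "centre" ([x, y, z] in m, in the coordinates of the camera as it stood for that picture, good to about 4 mm: the middle of the surface that is visible of it).
- optics.silhouettes(camera, query): "mask" (384x512 bool, what is visible of it).
The state is a dict: "time": time; "qpos": joint angles; "joint_vel": joint speeds; "effort": joint torques, N m; "tool_pos": TCP position; "eef_rot": TCP orientation; "force": force on the tool from outside, world axes, zero at the start; "ft_torque": the same for the moment, N m; "width": finger opening in m.
Only numpy, scipy, OpenCV 4.12 (cv2) and the standard library are available. Lean on these libraries where they do the work, as an engineer would, in place of code of your own. Each camera call takes 0.05 s, during which the arm holds its last target.

## Working session

There is one attempt and no reset: what is moved stays moved. The work goes in short steps, Python scripts to look and compute and a tool call to move; the robot and the scene stay as the last step left them, time stands still between calls to the robot, and variables do not carry over. Pictures are saved under pics/ and viewed, and the job is handed in when it is done.

Besides the shell and the picture viewer there is one more tool, called after "Request:" as name(argument=value, ...), one argument or row to a line, values as JSON. drive_tool: Moves the arm, as the interface text tells. Its arguments: {"type":"object","properties":{"fingers":{"type":"array","items":{"type":"number"}},"delta_pos":{"type":"array","items":{"type":"array","items":{"type":"number"}}},"roll":{"type":"array","items":{"type":"number"}},"newtons":{"type":"number"}},"required":["fingers","delta_pos","roll"]}

```bash
ls; mkdir -p pics; cat > h.py <<'E'
import numpy as np, cv2
from scipy.spatial.transform import Rotation as R
from station import r, optics
E
python3 - <<'E'
from h import *
print(r.get_state(), r.finger_overhang)
for c in ["scene","top"]:
    d=optics.read_camera(c); cv2.imwrite(f"pics/{c}0.png",d["img"][:,:,::-1])
    print({k:v for k,v in d.items() if k!="img"})
    for q in ["stand_blue","vial_blue","vial_white","flag_blue_panel","flag_white_panel","flag_blue_tab","flag_white_tab","tip_box","beaker"]:
        M=np.array(d["orientation"]); M=M if M.shape==(3,3) else R.from_rotvec(M).as_matrix()
        print(q,[(round(o["p"],2),np.round(M@np.array(o["centre"])+d["origin"],3).tolist()) for o in optics.recognise(c,q)][:4])
E
```

```text
pics
{'time': 0.0, 'qpos': array([-1.48659735e+00,  3.14032961e-01,  4.50131692e-02,  1.30359465e+00,
        2.09616647e-05,  1.43122922e+00]), 'joint_vel': array([ 0.00037963, -0.00179461, -0.00143227, -0.00131256,  0.00116291,
       -0.00093509]), 'effort': array([ 1.18233006e-04, -4.80626822e+01,  2.98533064e+01,  1.92877860e-02,
       -9.59000226e-05, -1.09313492e-08]), 'tool_pos': array([ 0.12756943, -0.56018677,  0.2414043 ]), 'eef_rot': array([ 2.10392522,  0.23829541, -2.10377431]), 'force': array([ 1.08005389, -0.19025895, -0.31786631]), 'ft_torque': array([-0.01420363,  0.01850526,  0.02895614]), 'width': 0.08574363735486197} 0.011
{'fx': 403.22423572531557, 'fy': 403.22423572531557, 'cx': 250.55595057010208, 'cy': 196.40251879380057, 'k1': 0.026608652612438062, 'origin': array([0.12340882, 0.60664482, 0.68929856]), 'orientation': array([-0.79532304,  2.49236309, -1.2052777 ])}
stand_blue [(0.74, [0.544, 0.013, 0.005])]
vial_blue [(0.6, [0.537, 0.059, 0.047])]
vial_white [(0.63, [0.449, -0.141, 0.03])]
flag_blue_panel [(0.84, [0.568, 0.004, 0.052])]
flag_white_panel [(0.
[... 313 characters left out ...]
805318, 'fy': 352.4654021805318, 'cx': 256.12440955934187, 'cy': 188.19653181400543, 'k1': -0.09923239618172831, 'origin': array([ 0.38893982, -0.04869603,  1.05498117]), 'orientation': array([-2.08896894,  2.14699695, -0.21037947])}
stand_blue [(0.73, [0.55, 0.008, 0.011])]
vial_blue []
vial_white []
flag_blue_panel [(0.73, [0.574, -0.007, 0.057]), (0.48, [0.414, -0.286, 0.016])]
flag_white_panel [(0.96, [0.546, -0.187, 0.053])]
flag_blue_tab [(0.75, [0.571, -0.005, 0.053])]
flag_white_tab [(0.68, [0.544, -0.19, 0.053]), (0.42, [0.557, -0.167, 0.006]), (0.35, [0.548, 0.008, 0.009])]
tip_box [(0.89, [0.734, -0.11, 0.063])]
beaker [(0.68, [0.745, 0.04, 0.028]), (0.19, [0.413, -0.285, 0.015])]
```

View pics/scene0.png

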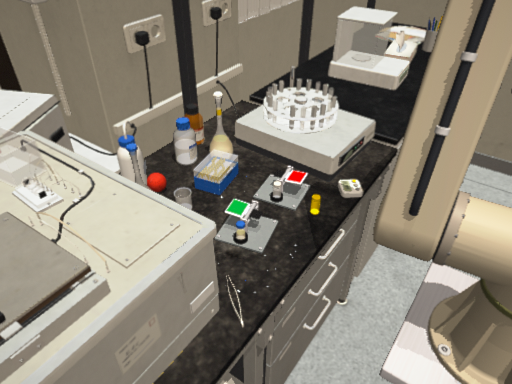

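View pics/top0.png

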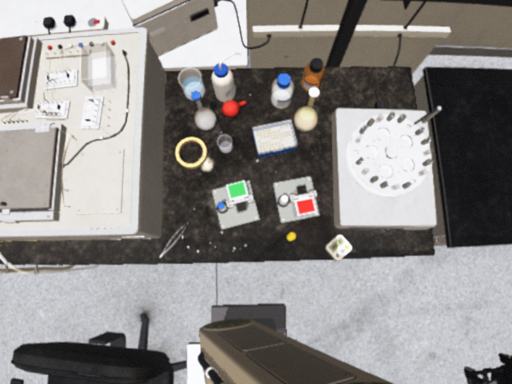

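```bash
cat >> h.py <<'E'
def proj(d,P):
    M=R.from_rotvec(d["orientation"]).as_matrix()
    p=(np.atleast_2d(P)-d["origin"])@M
    s=p[:,:2]/p[:,2:]; rr=(s**2).sum(1,keepdims=True); s=s*(1+d["k1"]*rr)
    return s*[d["fx"],d["fy"]]+[d["cx"],d["cy"]]
def back(d,uv,z):
    uv=np.array(uv,float).reshape(-1,1,2)
    K=np.array([[d["fx"],0,d["cx"]],[0,d["fy"],d["cy"]],[0,0,1]])
    s=cv2.undistortPoints(uv,K,np.array([d["k1"],0,0,0,0]))[:,0]
    M=R.from_rotvec(d["orientation"]).as_matrix()
    v=np.c_[s,np.ones(len(s))]@M.T
    return d["origin"]+v*((z-d["origin"][2])/v[:,2])[:,None]
def st2w(pose,P):
    x,y,a=pose; P=np.atleast_2d(P); c,s=np.cos(a),np.sin(a)
    return np.c_[x+c*P[:,0]-s*P[:,1],y+s*P[:,0]+c*P[:,1],P[:,2]]
E
python3 - <<'E'
from h import *
for c,(x0,y0,x1,y1) in {"scene":(205,150,325,260),"top":(205,170,330,235)}.items():
    d=optics.read_camera(c)
    for q in ["flag_blue_panel","stand_blue"]:
        for o in optics.silhouettes(c,q):
            m=o["mask"].astype(np.uint8); n,l,s,cc=cv2.connectedComponentsWithStats(m)
            cnt=max(cv2.findContours(m,0,2)[0],key=cv2.contourArea)
            print(c,q,round(o["p"],2),m.sum(),cv2.minAreaRect(cnt))
    im=cv2.resize(d["img"][y0:y1,x0:x1,::-1],None,fx=6,fy=6,interpolation=cv2.INTER_CUBIC)
    im=im[:600,:800]; cv2.imwrite(f"pics/{c}crop.png",im)
E
```

```text
scene flag_blue_panel 0.93 481 ((244.46975708007812, 209.90286254882812), (35.38365936279297, 16.704246520996094), 16.389541625976562)
scene flag_blue_panel 0.34 308 ((182.84515380859375, 197.677001953125), (21.68519401550293, 17.16190528869629), 86.18592071533203)
scene flag_blue_panel 0.27 150 ((240.5, 229.5), (17.0, 9.0), 90.0)
scene stand_blue 0.84 1971 ((247.76547241210938, 224.9097900390625), (53.20069885253906, 50.97502517700195), 21.037511825561523)
scene stand_blue 0.62 342 ((290.6999816894531, 175.59999084472656), (31.819807052612305, 13.435029029846191), 8.13010311126709)
top flag_blue_panel 0.65 499 ((238.73394775390625, 196.2798309326172), (28.926355361938477, 21.16796112060547), 73.3007583618164)
top flag_blue_panel 0.36 4 ((163.75001525878906, 251.75003051757812), (0.7071067094802856, 2.8284268379211426), 45.0)
top stand_blue 0.84 1543 ((235.05885314941406, 204.2353057861328), (41.71612548828125, 39.775840759277344), 75.96376037597656)
```

View pics/topcrop.png

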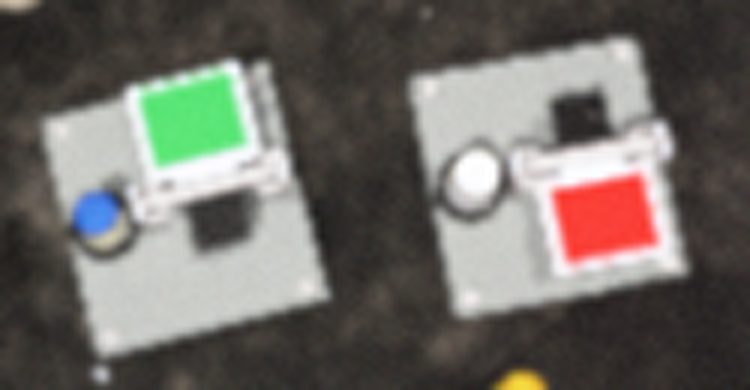

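View pics/scenecrop.png

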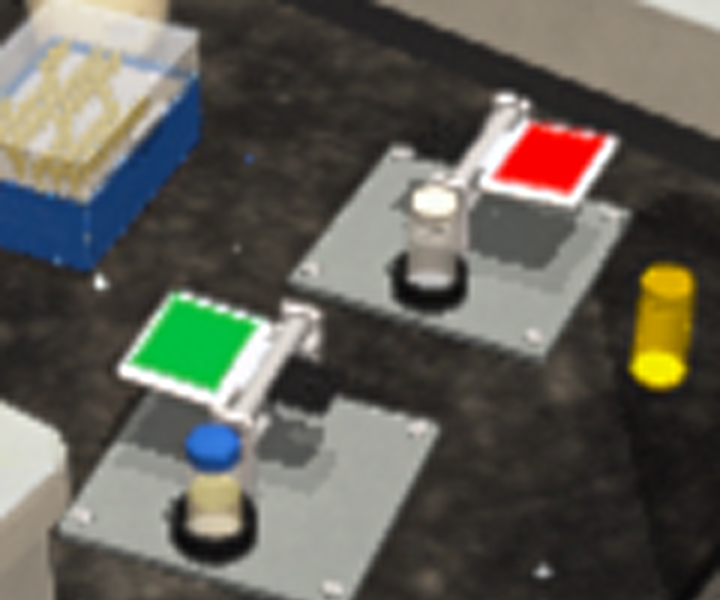

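```bash
cat > fit.py <<'E'
from h import *
from scipy.optimize import least_squares
d=optics.read_camera("top"); ds=optics.read_camera("scene")
C=np.array([[62,75,8],[62,-43,8],[-62,-43,8],[-62,75,8]])/1e3
px={"blue":[(42,118),(268,62),(330,297),(100,357)],"white":[(410,78),(635,38),(690,272),(458,318)]}
pxs={"blue":[(60,525),(None,None),(437,430),(350,600)],"white":[(290,280),(397,148),(630,212),(545,356)]}
vis={}
for k in px:
    uv=np.array(px[k])/6+[205,170]-0.4
    us=np.array([[np.nan if a is None else a for a in p] for p in pxs[k]])/6+[205,150]-0.4
    g=~np.isnan(us[:,0])
    f1=lambda p:(proj(d,st2w(p,C))-uv).ravel()
    f2=lambda p:(proj(ds,st2w(p,C))-us)[g].ravel()
    for f in (f1,f2,lambda p:np.r_[f1(p),f2(p)]):
        s=least_squares(f,[0.55,0 if k=="blue" else -.19,0.1]); print(k,np.round(s.x,4),np.round(s.fun,1))
E
python3 fit.py
```

```text
blue [ 0.5545 -0.0045  0.2271] [ 0.   0.1  0.  -0.1  0.   0.  -0.1 -0. ]
blue [ 0.5552 -0.0028  0.2479] [-0.5  0.2  0.9 -1.9 -0.3  1.3]
blue [ 0.5548 -0.0039  0.234 ] [-0.3  0.2 -0.3 -0.3 -0.1 -0.2 -0.1  0.  -0.3 -0.3  1.4 -1.8 -0.5  1.2]
white [ 0.5647 -0.1876  0.1615] [-0.1  0.   0.2 -0.4 -0.1  0.2  0.   0.1]
white [ 0.5638 -0.1831  0.1649] [-0.3 -0.  -0.6 -0.5  0.8  0.   0.   0.3]
white [ 0.5647 -0.1861  0.1629] [-0.7  0.1 -0.4 -0.4 -0.6  0.2 -0.4  0.1  0.1 -0.7 -0.3 -1.1  1.1 -0.6
  0.2 -0.4]
```

```bash
cat >> h.py <<'E'
POSE={"blue":(0.555,-0.004,0.229),"white":(0.5647,-0.187,0.162)}
def where(k=None):
    s=r.get_state(); M=R.from_rotvec(s["eef_rot"]).as_matrix(); p=np.array(s["tool_pos"])
    tip=p+M[:,0]*r.finger_overhang
    print("t",round(s["time"],2),"tip mm",np.round(tip*1e3,1),"F",np.round(s["force"],1),"w",round(s["width"],4))
    print("axes",np.round(M,3).tolist())
    if k:
        x,y,a=POSE[k]; S=R.from_euler("z",a).as_matrix()
        print("tip in stand",np.round(S.T@(tip-[x,y,0])*1e3,1),"yaw of tool y rel stand",np.degrees(np.arctan2(M[1,1],M[0,1])-a), "z",np.degrees(np.arctan2(M[1,2],M[0,2])-a))
    return tip,M
def go(k,X,Y,Z):
    tip,M=where(k); x,y,a=POSE[k]; S=R.from_euler("z",a).as_matrix()
    w=np.array([x,y,0])+S@np.array([X,Y,Z])/1e3
    print("target w",np.round(w,4),"tool delta mm",np.round(M.T@(w-tip)*1e3,1))
E
python3 - <<'E'
from h import *
go("blue",-26,0,130)
E
```

```text
t 1.4 tip mm [ 127.6 -560.7  231.3] F [ 0.1 -0.4  0.2] w 0.0856
axes [[0.0, 0.222, -0.975], [-0.0, -0.975, -0.222], [-1.0, 0.0, -0.0]]
tip in stand [-542.6 -445.2  231.3] yaw of tool y rel stand -90.29961969427555 z -180.29961969105014
target w [ 0.5297 -0.0099  0.13  ] tool delta mm [ 101.3 -447.9 -514.3]
```

Request:
drive_tool(
  fingers=[-1, -1, -1, -1, -1, -1, -1, -1, -1, -1, -1, -1],
  delta_pos=[
    [0, -37, -43],
    [0, -37, -43],
    [0, -37, -43],
    [0, -37, -43],
    [0, -37, -43],
    [0, -37, -43],
    [0, -37, -43],
    [0, -37, -43],
    [0, -37, -43],
    [0, -37, -43],
    [0, -37, -43],
    [0, -37, -41],
  ],
  roll=[0, 0, 0, 0, 0, 0, 0, 0, 0, 0, 0, 0],
  newtons=20,
)

```text
time: 2.9
tool_pos: [0.5313, -0.012, 0.2425]
eef_rot: [2.103, 0.236, -2.102]
force: [0.4, -0.7, -0.0]
width: 0.0001
```

```bash
python3 - <<'E'
from h import *
go("blue",-26,0,130)
d=optics.read_camera("wrist"); cv2.imwrite("pics/w1.png",d["img"][:,:,::-1]); print(d["tool_from_camera"])
E
```

```text
t 2.9 tip mm [531.3 -12.  231.5] F [ 0.4 -0.7 -0. ] w 0.0001
axes [[0.001, 0.222, -0.975], [-0.0, -0.975, -0.222], [-1.0, 0.001, -0.001]]
tip in stand [-24.8  -2.4 231.5] yaw of tool y rel stand -90.28368754498558 z -180.28366272961577
target w [ 0.5297 -0.0099  0.13  ] tool delta mm [101.5  -2.5   1.2]
[[ 1.42950315e-03 -2.93027519e-01  9.56102939e-01 -1.30874383e-01]
 [ 9.99998855e-01 -5.67506401e-05 -1.51252648e-03 -1.79082742e-04]
 [ 4.97471334e-04  9.56104006e-01  2.93027102e-01 -7.65912333e-02]
 [ 0.00000000e+00  0.00000000e+00  0.00000000e+00  1.00000000e+00]]
```

View pics/w1.png

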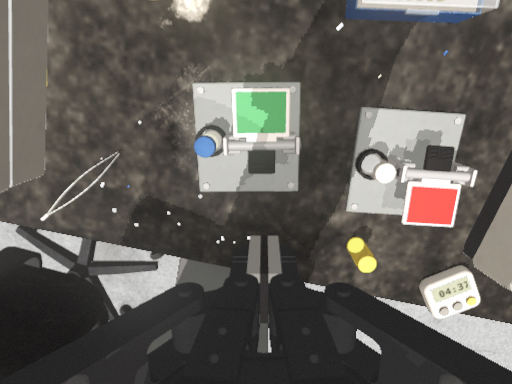

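```bash
cat >> h.py <<'E'
def wristcam():
    s=r.get_state(); d=optics.read_camera("wrist")
    T=np.eye(4); T[:3,:3]=R.from_rotvec(s["eef_rot"]).as_matrix(); T[:3,3]=s["tool_pos"]
    C=T@d["tool_from_camera"]; d["origin"]=C[:3,3]; d["orientation"]=R.from_matrix(C[:3,:3]).as_rotvec()
    return d
E
python3 - <<'E'
from h import *
d=wristcam()
for k in POSE:
  print(k,np.round(proj(d,st2w(POSE[k],np.array([[0,36,50],[0,-36,50],[62,75,8],[62,-43,8],[-62,-43,8],[-62,75,8]])/1e3)),1).tolist())
print(back(d,[(228,145),(298,146)],.055).mean(0),back(d,[(404,174),(475,178)],.055).mean(0))
E
```

```text
blue [[230.8, 151.8], [301.8, 151.8], [197.1, 88.5], [305.9, 88.3], [302.1, 197.4], [203.4, 197.4]]
white [[405.4, 180.1], [473.8, 184.6], [365.4, 114.1], [470.7, 121.3], [445.1, 224.5], [349.4, 218.5]]
[0.56121988 0.00085076 0.055     ] [ 0.57168192 -0.18133818  0.055     ]
```

Request:
drive_tool(
  fingers=[-1, -1, -1, -1, -1],
  delta_pos=[
    [30, 0, 0],
    [40, 0, 0],
    [40, 0, 0],
    [20, 0, 2],
    [0, 0, 0],
  ],
  roll=[0, 0, 0, 0, 0],
)

```text
time: 3.62
tool_pos: [0.5265, -0.0143, 0.1107]
eef_rot: [2.1, 0.237, -2.108]
force: [0.3, -0.5, -0.0]
width: 0.0002
```

```bash
python3 - <<'E'
from h import *
tip,M=where("blue")
d=wristcam(); im=d["img"][:,:,::-1].copy()
print("tip px",proj(d,tip))
for p in proj(d,np.array([tip+M[:,2]*.011,tip-M[:,2]*.011])): cv2.circle(im,tuple(int(v) for v in p),2,(0,0,255),-1)
for p in proj(d,st2w(POSE["blue"],np.array([[0,36,57],[0,-36,57],[-30,14,50],[-30,-14,50],[-62,-43,8],[-62,75,8]])/1e3)): cv2.circle(im,tuple(int(v) for v in p),2,(0,255,255),-1)
cv2.imwrite("pics/w2.png",im)
E
```

```text
t 3.62 tip mm [526.4 -14.3  99.7] F [ 0.3 -0.5 -0. ] w 0.0002
axes [[-0.004, 0.221, -0.975], [0.0, -0.975, -0.221], [-1.0, -0.001, 0.004]]
tip in stand [-30.2  -3.6  99.7] yaw of tool y rel stand -90.33067025419352 z -180.33037727378414
tip px [[264.57589368 256.1114875 ]]
```

View pics/w2.png

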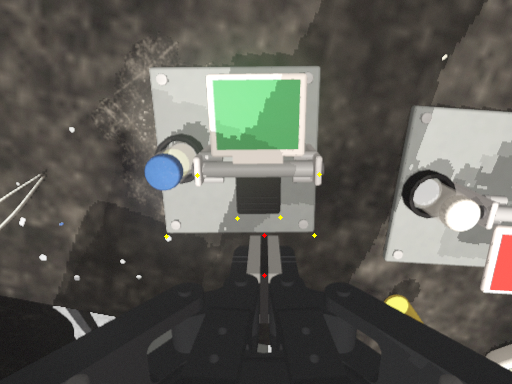

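Request:
drive_tool(
  fingers=[-1, -1, -1, -1, -1, -1, -1, -1, -1, -1],
  delta_pos=[
    [10, -3, -6],
    [15, 0, 0],
    [15, 0, 0],
    [5, 0, 0],
    [5, 0, 0],
    [5, 0, 0],
    [5, 0, 0],
    [5, 0, 0],
    [5, 0, 0],
    [0, 0, 0],
  ],
  roll=[0, 0, 0, 0, 0, 0, 0, 0, 0, 0],
)

```text
time: 4.92
tool_pos: [0.5329, -0.0098, 0.0415]
eef_rot: [2.102, 0.237, -2.104]
force: [0.7, 0.1, -0.1]
width: -0.0001
```

```bash
python3 - <<'E'
from h import *
tip,M=where("blue")
d=wristcam(); cv2.imwrite("pics/w3.png",d["img"][:,:,::-1])
d=optics.read_camera("scene"); cv2.imwrite("pics/s3.png",cv2.resize(d["img"][140:280,190:340,::-1],None,fx=4,fy=4))
E
```

```text
t 4.92 tip mm [532.9  -9.8  30.5] F [ 0.7  0.1 -0.1] w -0.0001
axes [[-0.001, 0.222, -0.975], [0.0, -0.975, -0.222], [-1.0, -0.0, 0.001]]
tip in stand [-22.8  -0.7  30.5] yaw of tool y rel stand -90.30123662451736 z -180.30120706959153
```

View pics/w3.png

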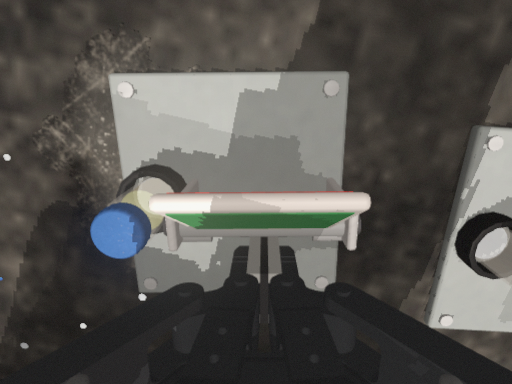

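View pics/s3.png

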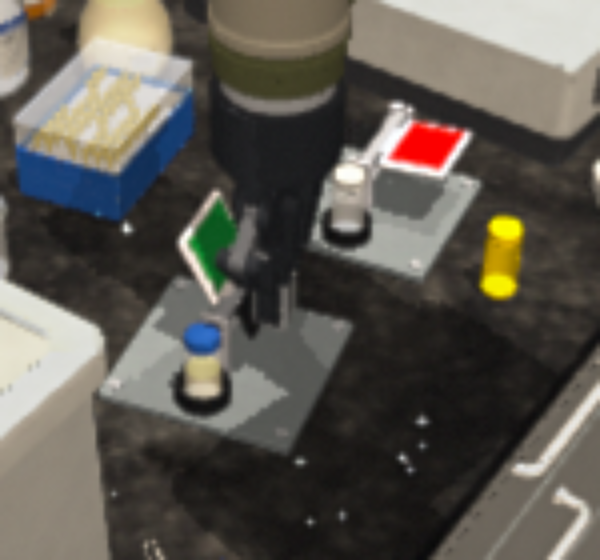

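Request:
drive_tool(
  fingers=[-1, -1, -1, -1, -1, -1, -1, -1, -1, -1],
  delta_pos=[
    [0, 0, 10],
    [-40, 0, 0],
    [-50, 0, 0],
    [-20, 0, 0],
    [0, 0, -25],
    [0, 0, -40],
    [0, 0, -38],
    [0, 0, 0],
    [30, 0, 0],
    [30, 0, 0],
  ],
  roll=[0, 0, 0, 0, 0, 0, 0, 0, 0, 0],
)

```text
time: 6.28
tool_pos: [0.6232, 0.0105, 0.092]
eef_rot: [2.103, 0.236, -2.103]
force: [0.1, 0.4, -0.4]
width: -0.0
```

```bash
python3 - <<'E'
from h import *
tip,M=where("blue")
d=optics.read_camera("scene"); cv2.imwrite("pics/s4.png",cv2.resize(d["img"][140:280,190:340,::-1],None,fx=4,fy=4))
E
```

```text
t 6.28 tip mm [623.2  10.5  81. ] F [ 0.1  0.4 -0.4] w -0.0
axes [[0.0, 0.222, -0.975], [-0.0, -0.975, -0.222], [-1.0, 0.0, -0.0]]
tip in stand [69.7 -1.4 81. ] yaw of tool y rel stand -90.30477647251404 z -180.30477643010425
```

View pics/s4.png

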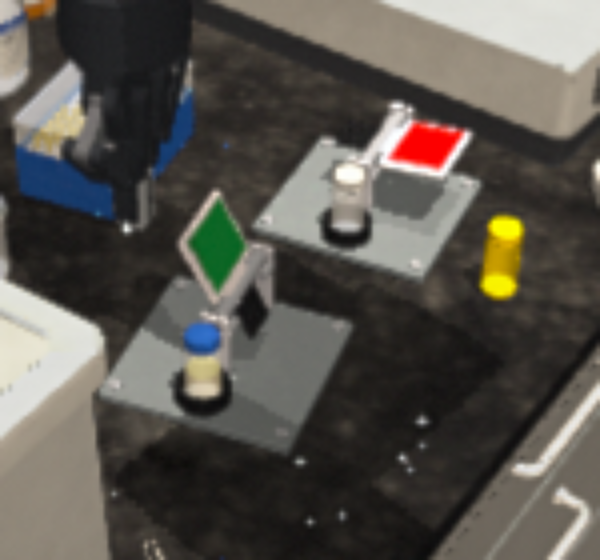

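Request:
drive_tool(
  fingers=[-1, -1, -1, -1, -1, -1, -1, -1, -1, -1, -1],
  delta_pos=[
    [3, 0, 10],
    [0, 0, 10],
    [0, 0, 10],
    [0, 0, 10],
    [0, 0, 10],
    [0, 0, 10],
    [0, 0, 10],
    [0, 0, 10],
    [0, 0, 10],
    [0, 0, 10],
    [0, 0, 5],
  ],
  roll=[0, 0, 0, 0, 0, 0, 0, 0, 0, 0, 0],
)

```text
time: 7.7
tool_pos: [0.5209, -0.0127, 0.0892]
eef_rot: [2.103, 0.236, -2.104]
force: [0.6, -1.6, 0.4]
width: -0.0002
```

```bash
python3 - <<'E'
from h import *
tip,M=where("blue")
d=wristcam(); cv2.imwrite("pics/w5.png",d["img"][:,:,::-1])
d=optics.read_camera("scene"); cv2.imwrite("pics/s5.png",cv2.resize(d["img"][140:280,190:340,::-1],None,fx=4,fy=4))
E
```

```text
t 7.7 tip mm [520.9 -12.7  78.2] F [ 0.6 -1.6  0.4] w -0.0002
axes [[-0.001, 0.222, -0.975], [-0.0, -0.975, -0.222], [-1.0, -0.0, 0.001]]
tip in stand [-35.2  -0.7  78.2] yaw of tool y rel stand -90.3079296189709 z -180.30792701589118
```

View pics/s5.png

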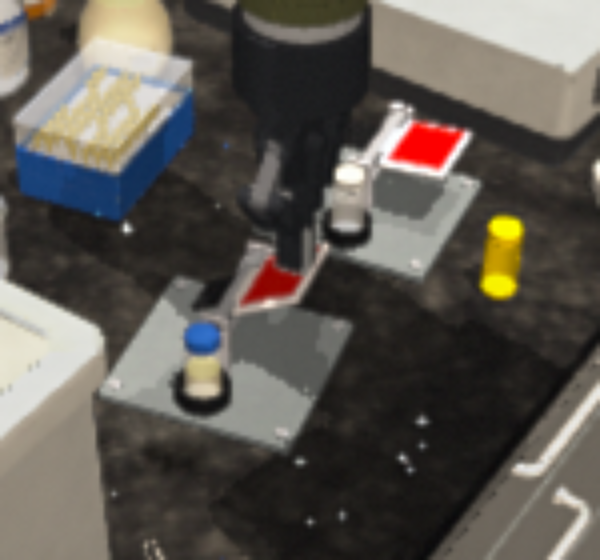

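View pics/w5.png

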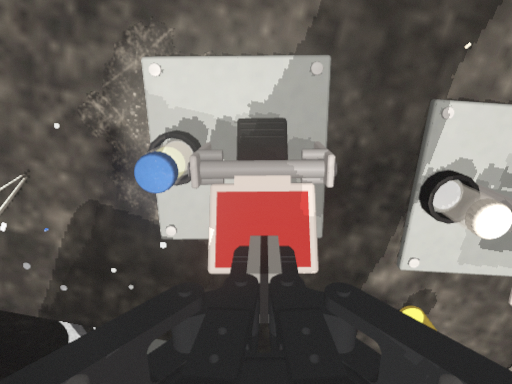

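Request:
drive_tool(
  fingers=[-1, -1, -1, -1, -1, -1],
  delta_pos=[
    [5, 0, 0],
    [5, 0, 0],
    [5, 0, 0],
    [5, 0, 0],
    [4, 0, 0],
    [0, 0, 0],
  ],
  roll=[0, 0, 0, 0, 0, 0],
)

```text
time: 8.55
tool_pos: [0.5215, -0.0125, 0.0648]
eef_rot: [2.102, 0.237, -2.104]
force: [-0.1, -0.3, 1.0]
width: -0.0001
```

Request:
drive_tool(
  fingers=[-1, -1, -1],
  delta_pos=[
    [1, 0, 0],
    [1, 0, 0],
    [0, 0, 0],
  ],
  roll=[0, 0, 0],
)

```text
time: 8.93
tool_pos: [0.5219, -0.0126, 0.0636]
eef_rot: [2.103, 0.236, -2.102]
force: [-0.6, 0.9, 2.4]
width: 0.0002
```

Request:
drive_tool(
  fingers=[-1, -1, -1, -1],
  delta_pos=[
    [1, 0, 0],
    [1, 0, 0],
    [1, 0, 0],
    [0, 0, 0],
  ],
  roll=[0, 0, 0, 0],
)

```text
time: 9.43
tool_pos: [0.522, -0.0126, 0.063]
eef_rot: [2.104, 0.235, -2.101]
force: [-8.2, 0.4, 22.1]
width: 0.0
```

Request:
drive_tool(
  fingers=[-1, -1, -1, -1],
  delta_pos=[
    [-20, 0, 0],
    [-50, 0, 0],
    [-30, 0, 0],
    [0, 0, 0],
  ],
  roll=[0, 0, 3.9, 0],
)

```text
time: 9.93
tool_pos: [0.5238, -0.0129, 0.1629]
eef_rot: [2.146, 0.165, -2.134]
force: [0.8, -0.3, -1.0]
width: -0.0
```

```bash
python3 - <<'E'
from h import *
POSE["white"]=(0.5665,-0.186,0.162)
go("white",26,0,150)
d=wristcam(); cv2.imwrite("pics/w6.png",d["img"][:,:,::-1])
E
```

```text
t 9.93 tip mm [523.8 -12.9 151.9] F [ 0.8 -0.3 -1. ] w -0.0
axes [[0.006, 0.155, -0.988], [-0.001, -0.988, -0.155], [-1.0, 0.002, -0.005]]
tip in stand [-14.2 177.7 151.9] yaw of tool y rel stand -90.35424931751605 z -180.35365056254614
target w [ 0.5922 -0.1818  0.15  ] tool delta mm [  2.5 177.5 -41.3]
```

View pics/w6.png

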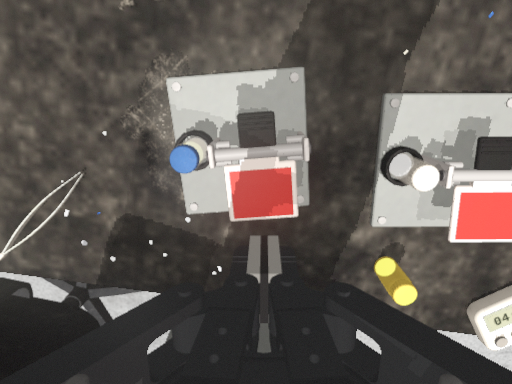

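Request:
drive_tool(
  fingers=[-1, -1, -1, -1, -1, -1],
  delta_pos=[
    [0, 45, 4],
    [0, 45, 4],
    [0, 45, 4],
    [0, 43, 4],
    [30, 0, 0],
    [0, 0, 0],
  ],
  roll=[0, 0, 0, 0, 0, 0],
)

```text
time: 10.72
tool_pos: [0.5308, -0.1901, 0.1264]
eef_rot: [2.136, 0.171, -2.15]
force: [-0.3, 0.3, 0.6]
width: -0.0002
```

```bash
python3 - <<'E'
from h import *
tip,M=where("white")
d=wristcam(); im=d["img"][:,:,::-1].copy()
for p in proj(d,st2w(POSE["white"],np.array([[0,36,57],[0,-36,57],[30,14,50],[30,-14,50],[62,-43,8],[62,75,8],[-62,-43,8],[-62,75,8]])/1e3)): cv2.circle(im,tuple(int(v) for v in p),2,(0,255,255),-1)
cv2.imwrite("pics/w7.png",im)
E
```

```text
t 10.72 tip mm [ 530.7 -190.1  115.4] F [-0.3  0.3  0.6] w -0.0002
axes [[-0.007, 0.154, -0.988], [0.004, -0.988, -0.154], [-1.0, -0.005, 0.006]]
tip in stand [-34.1   2.5 115.4] yaw of tool y rel stand -90.40127313150538 z -180.39955847848182
```

View pics/w7.png

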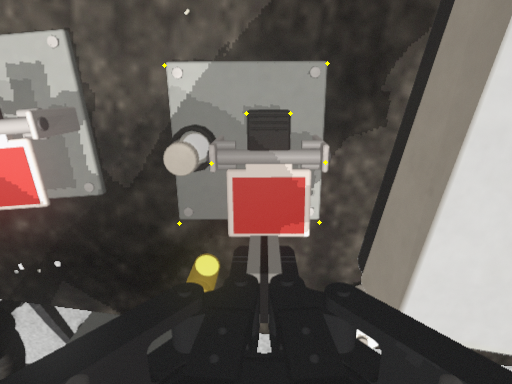

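```bash
python3 - <<'E'
from h import *
d=wristcam()
print(back(d,[(445,10),(405,130),(362,268)],0.0)); print(back(d,[(505,10),(405,300)],0.07))
tip,M=where("white")
E
```

```text
[[ 0.68317784 -0.29652048  0.        ]
 [ 0.59658398 -0.29233355  0.        ]
 [ 0.47051052 -0.28895128  0.        ]]
[[ 0.66763968 -0.29536404  0.07      ]
 [ 0.48818148 -0.29412433  0.07      ]]
t 10.82 tip mm [ 532.6 -190.1  118.3] F [ 0.  -0.3  0.3] w 0.0002
axes [[-0.003, 0.156, -0.988], [0.001, -0.988, -0.156], [-1.0, -0.002, 0.002]]
tip in stand [-32.1   2.1 118.3] yaw of tool y rel stand -90.32572245717337 z -180.32548809228808
```

Request:
drive_tool(
  fingers=[-1, -1, -1, -1, -1, -1, -1, -1, -1, -1, -1, -1],
  delta_pos=[
    [0, 1, -20],
    [0, 1, -20],
    [0, 0, -20],
    [20, 0, 0],
    [20, 0, 0],
    [18, 0, 0],
    [5, 0, 0],
    [5, 0, 0],
    [5, 0, 0],
    [5, 0, 0],
    [5, 0, 0],
    [5, 0, 0],
  ],
  roll=[0, 0, 0, 0, 0, 0, 0, 0, 0, 0, 0, 0],
)

```text
time: 12.32
tool_pos: [0.5936, -0.1838, 0.0422]
eef_rot: [2.141, 0.166, -2.139]
force: [-0.2, -0.2, 2.1]
width: -0.0002
```

```bash
python3 - <<'E'
from h import *
tip,M=where("white")
d=wristcam(); cv2.imwrite("pics/w8.png",d["img"][:,:,::-1])
d=optics.read_camera("scene"); cv2.imwrite("pics/s8.png",cv2.resize(d["img"][120:260,210:360,::-1],None,fx=4,fy=4))
E
```

```text
t 12.32 tip mm [ 593.6 -183.8   31.2] F [-0.2 -0.2  2.1] w -0.0002
axes [[0.001, 0.155, -0.988], [-0.0, -0.988, -0.155], [-1.0, 0.001, -0.001]]
tip in stand [29.  -1.5 31.2] yaw of tool y rel stand -90.36265041225757 z -180.36262500499942
```

View pics/s8.png

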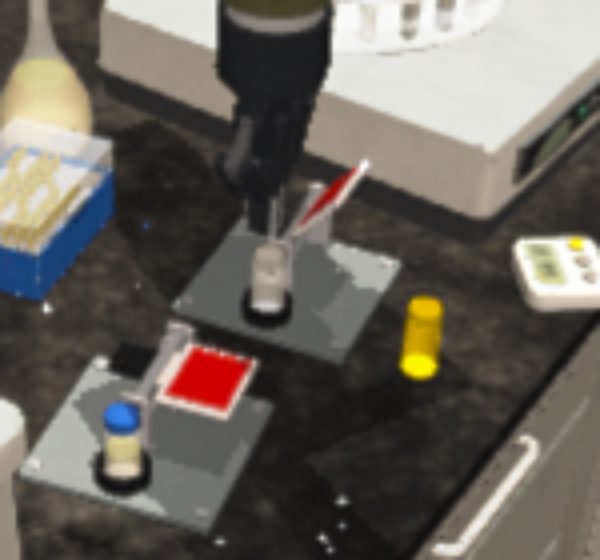

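View pics/w8.png

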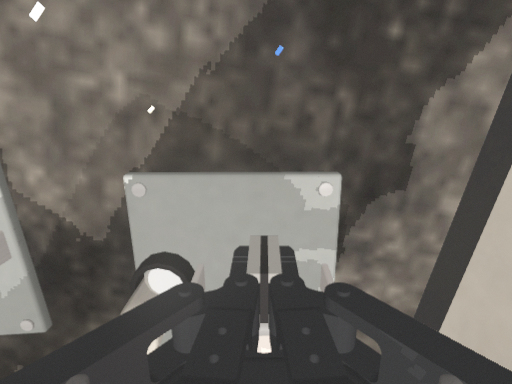

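Request:
drive_tool(
  fingers=[-1, -1, -1, -1, -1, -1, -1, -1, -1, -1],
  delta_pos=[
    [0, 0, -6],
    [-40, 0, 0],
    [-50, 0, 0],
    [-20, 0, 0],
    [0, -1, 25],
    [0, 0, 40],
    [0, 0, 38],
    [0, 0, 0],
    [30, 0, 0],
    [30, 0, 0],
  ],
  roll=[0, 0, 0, 0, 0, 0, 0, 0, 0, 0],
)

```text
time: 13.68
tool_pos: [0.4988, -0.1981, 0.0923]
eef_rot: [2.142, 0.166, -2.137]
force: [1.0, -0.2, 0.3]
width: -0.0001
```

```bash
python3 - <<'E'
from h import *
tip,M=where("white")
d=wristcam(); cv2.imwrite("pics/w9.png",d["img"][:,:,::-1])
d=optics.read_camera("scene"); cv2.imwrite("pics/s9.png",cv2.resize(d["img"][120:260,210:360,::-1],None,fx=4,fy=4))
E
```

```text
t 13.68 tip mm [ 498.8 -198.1   81.3] F [ 1.  -0.2  0.3] w -0.0001
axes [[0.002, 0.155, -0.988], [-0.001, -0.988, -0.155], [-1.0, 0.002, -0.002]]
tip in stand [-66.8  -0.3  81.3] yaw of tool y rel stand -90.35203426965413 z -180.35182630128912
```

View pics/s9.png

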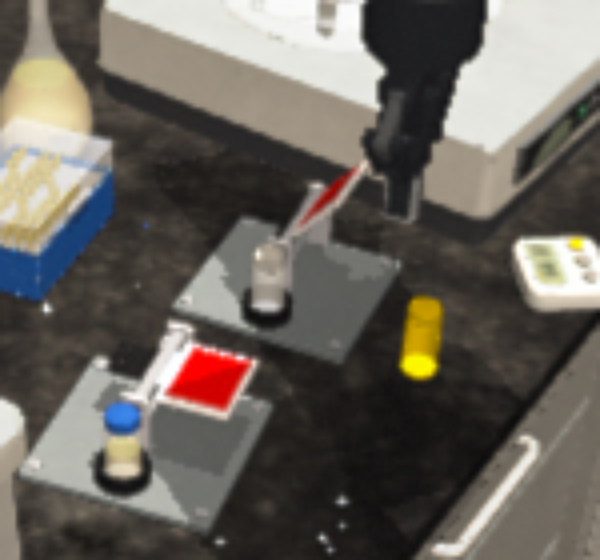

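View pics/w9.png

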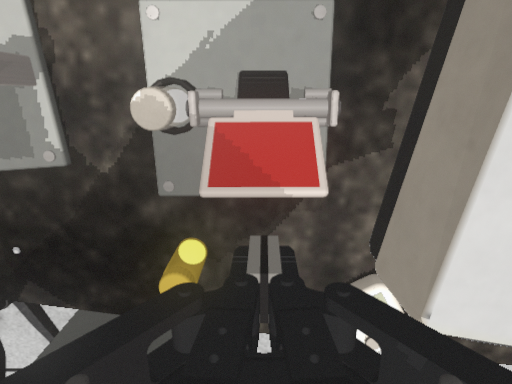

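Request:
drive_tool(
  fingers=[-1, -1, -1, -1, -1, -1, -1, -1, -1, -1, -1, -1],
  delta_pos=[
    [12, 0, 0],
    [0, 0, -9],
    [0, 0, -10],
    [0, 0, -10],
    [0, 0, -10],
    [0, 0, -10],
    [0, 0, -10],
    [0, 0, -10],
    [0, 0, -10],
    [0, 0, -10],
    [0, 0, -10],
    [0, 0, -5],
  ],
  roll=[0, 0, 0, 0, 0, 0, 0, 0, 0, 0, 0, 0],
)

```text
time: 15.28
tool_pos: [0.6009, -0.1814, 0.0804]
eef_rot: [2.141, 0.167, -2.139]
force: [-0.5, -0.6, 0.2]
width: -0.0
```

```bash
python3 - <<'E'
from h import *
tip,M=where("white")
d=wristcam(); cv2.imwrite("pics/w10.png",d["img"][:,:,::-1])
d=optics.read_camera("scene"); cv2.imwrite("pics/s10.png",cv2.resize(d["img"][120:260,210:360,::-1],None,fx=4,fy=4))
E
```

```text
t 15.28 tip mm [ 600.9 -181.4   69.4] F [-0.5 -0.6  0.2] w -0.0
axes [[0.001, 0.155, -0.988], [-0.0, -0.988, -0.155], [-1.0, 0.0, -0.001]]
tip in stand [36.7 -0.3 69.4] yaw of tool y rel stand -90.3398157367903 z -180.3398006279036
```

View pics/s10.png

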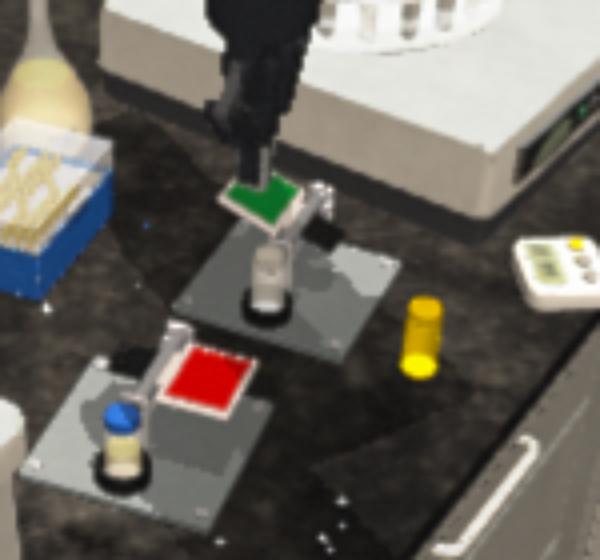

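View pics/w10.png

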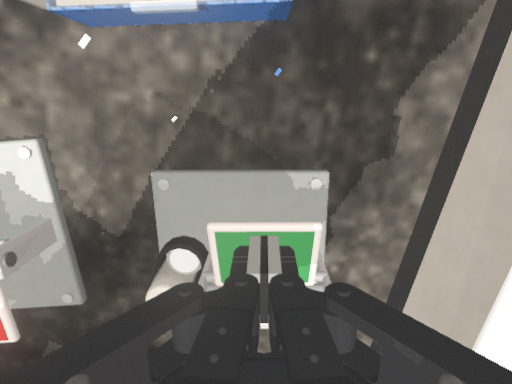

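Over it goes; now press it down to the stop.

Request:
drive_tool(
  fingers=[-1, -1, -1, -1, -1, -1, -1],
  delta_pos=[
    [5, 0, -2],
    [5, 0, 0],
    [4, 0, 0],
    [3, 0, 0],
    [2, 0, 0],
    [1, 0, 0],
    [0, 0, 0],
  ],
  roll=[0, 0, 0, 0, 0, 0, 0],
)

```text
time: 16.25
tool_pos: [0.6018, -0.1812, 0.0631]
eef_rot: [2.141, 0.166, -2.139]
force: [-6.3, 2.0, 18.0]
width: 0.0001
```

Request:
drive_tool(
  fingers=[-1, -1, -1, -1, -1, -1, -1],
  delta_pos=[
    [-20, 0, 0],
    [-50, 0, 0],
    [-50, 0, 0],
    [-40, 0, 40],
    [0, 0, 50],
    [0, 0, 50],
    [0, 0, 0],
  ],
  roll=[0, 0, 0, 0, 0, 0, 0],
)

```text
time: 17.12
tool_pos: [0.4601, -0.2025, 0.2202]
eef_rot: [2.14, 0.165, -2.144]
force: [0.7, -1.0, 0.9]
width: -0.0
```

```bash
python3 - <<'E'
from h import *
tip,M=where("white")
d=wristcam(); cv2.imwrite("pics/w11.png",d["img"][:,:,::-1])
d=optics.read_camera("scene"); cv2.imwrite("pics/s11.png",cv2.resize(d["img"][120:260,210:360,::-1],None,fx=4,fy=4))
E
```

```text
t 17.12 tip mm [ 460.1 -202.5  209.2] F [ 0.7 -1.   0.9] w -0.0
axes [[-0.002, 0.153, -0.988], [0.001, -0.988, -0.153], [-1.0, -0.001, 0.002]]
tip in stand [-105.7    1.6  209.2] yaw of tool y rel stand -90.50607757430814 z -180.5059674933986
```

View pics/s11.png

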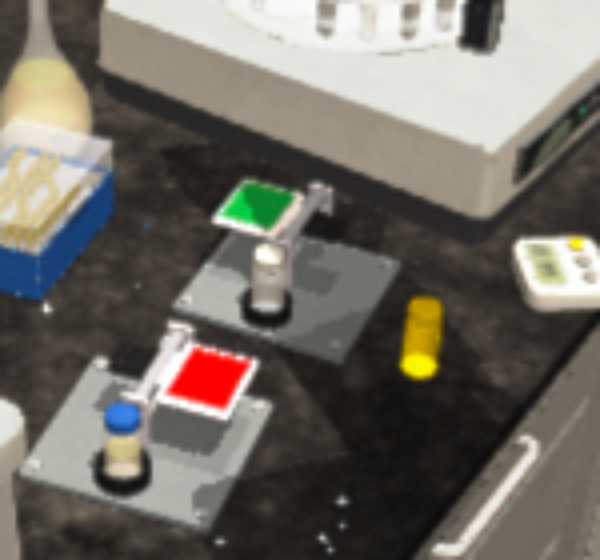

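View pics/w11.png

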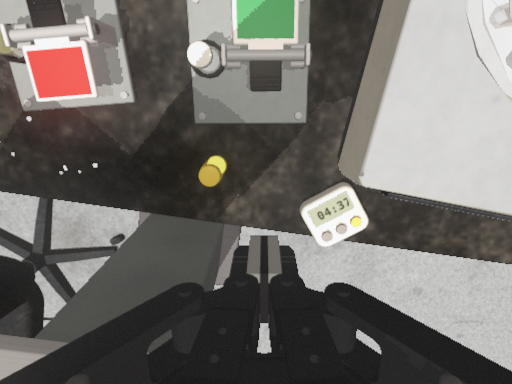

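```bash
python3 -c "
from h import *
print(r.hand_in())"
```

```text
the job is handed in; nothing more can be done
None
```

Both flags are flipped in the order asked, and the job was handed in at about 17 s of the 54 s allowed. The flag beside the blue-capped vial went first and now lies flat showing red. Then I flipped the one beside the white-capped vial, which now lies flat showing green. Each time, with the gripper shut, I pressed the tab, swept the panel over and pressed it down from above.

- **At the stops:** each panel held firm under the final press (22 N blue, 18 N white) with the fingertips at 52 mm, where a level panel's top face should be.
- **Last pictures:** the scene and wrist views show both flags flat with the right faces up. Both vials are upright in their cups, and the yellow look-alike and bench timer look undisturbed. The tool was clear of everything at hand-in. I saw the forceps, tape and beaker only in earlier views; the arm never worked near them.
- **One disagreement:** the wrist camera placed the hinges 3 to 6 mm from where the other two cameras did. I used a position in between, and it had no visible effect.

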